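Close the keyed storage tin

ROBOT

A 7-joint arm with a two-finger parallel gripper is mounted at the origin on the work surface. World frame = base frame: x ahead of the robot, y to its left, z up, the work surface at z = 0. Lengths are in m, angles in rad, forces in N, time in s.
With the tool pointing down it reaches from about 0.425 to 0.875 m from the base axis. Payload 4.7 kg.
Tool frame: the origin (TCP) lies midway between the tips of the shut fingers; the grasp point (between the pads) lies 19 mm behind it; z points along the fingers, y is the direction in which the jaws open and shut (so a half turn about z gives the same grasp; the last joint's range is limited). The gripper opens to 87 mm and grips with 3 to 60 N. Pads are 19 mm wide; open, the fingers measure 117 mm over their backs; the gripper's body (75 mm by 190 mm) begins 51 mm behind the grasp point.
Start: joints at [-1.301, 0.321, -0.07, 1.45, 0.023, 1.371, -0.057], TCP at [0.164, 0.629, 0.223] pointing down, gripper open.
Joint ranges: [-2.86, 2.86], [-0.3, 2.09], [-1.38, 1.24], [0.06, 2.45], [-1.56, 4.7], [0.09, 2.05], [-2.69, 2.69]. Speed limits (rad/s): [2.57, 2.57, 3.14, 3.14, 3.14, 3.14, 3.14].

INTERFACE

Orientations are given as a rotation vector (axis times angle).
In Python, from bench import monitor, eyes, order gives the robot as it stands. The module is installed in compiled form; this text tells all that it offers.
- The arm moves only by the shell command python3 -m pendant 'ROWS' [FORCE]. ROWS is JSON, a list of rows, each a list of 3 entries, a list of its own where there are three numbers: the turn, a rotation vector about the tool's x, y, z in degrees, then the shift along the tool's x, y, z in m, then the gripper command: -1 is fully open, 1 is shut, values between are in proportion. In form: [[[rx, ry, rz], [tx, ty, tz], hand], ...]. A call has 1 to 8 rows; each row shifts and turns the commanded pose from where the row before left it, along the tool's axes as they then stand; what a row does not reach is not made up. A row lasts 1/8 s, in which the tool goes at most 62.5 mm and 10.7 degrees, less where a joint would pass 70% of its speed; a pose out of reach is approached as far as the arm can. A call is refused whole if a number of a shift passes 0.0625 or a number of a turn 10.7, either way. A call with a gripper value outside its range is refused whole. The fingers move at their own pace and stop on an object; FORCE is the grip in N (left out, the last holds). Time passes only in rows, so rows that do not move let the fingers close. It gives the time, the measured TCP pose, the force and the opening at its end, in the units of the state.
- monitor.get_state(): the state, without advancing time (a new reading comes with each control period).
- eyes.get_image(name): name is "scene" or "side" or "wrist"; returns a dict with "color" (400x640x3 uint8, red, green, blue), "range_z" (400x640 float32, m along the optical axis (not along the pixel's ray), 0 where there is no reading), "fx", "fy", "cx", "cy" (pixels), "world_to_cam" (4x4, takes a point from world to camera coordinates). Camera axes: x right, y up, looking along -z (the intrinsics and any distortion apply to the point x, -y, -z); pixel columns grow to the right and rows downward; lengths in m; the calibration is good to about 2 mm. A picture is of the moment at which its call begins.
- order.close_job(): hands the job in, once; it reports no verdict.
The state is a dict: "time": time; "joint_positions": joint angles; "qd": joint speeds; "joint_torque": joint torques, N m; "position": TCP position; "tool_rot": TCP orientation; "ft_force": force on the tool from outside, world axes, zero at the start; "torque": the same for the moment, N m; "grip_width": opening from 0.0 (shut) to 1.0 (fully open).
Only numpy, scipy, OpenCV 4.12 (cv2) and the standard library are available. Lean on these libraries where they do the work, as an engineer would, in place of code of your own. Each camera call takes 0.05 s, during which the arm holds its last target.

TASK

Close the storage tin: with a fingertip, push the lid's upright tab round until the notch in the lid's edge stands over the pin on the tin's rim, then press the lid down until it sits fully home on the rim, and take the hand away. Do not pick up or lift the lid, and leave all the other things where they stand.

Things in the scene. Friction and masses are not known exactly. Their poses are not given: they have to be found in the camera images.
- tin: low round steel storage tin, fixed to the shelf, 116 mm outer diameter, rim 70 mm above its foot. Origin at the centre of its foot, z up its axis; the pin lies along its +x direction. A fixed guide rod inside, on the axis, enters the lid's hub, so the lid can only turn and slide up or down (about 1 mm of sideways play)
- pin (a point): dark round steel pin, 8 mm thick, lying radially across the tin's rim from 52 to 94 mm from the tin's axis: its outer 30 mm stick out beyond the lid, seen from above. Its axis is 74 mm above the tin's foot, its top 78 mm, 1 mm below the raised lid. This point is on its axis 58 mm from the tin's axis, where the notch must come
- pin_end (a point): outer end of the same pin, 94 mm from the tin's axis
- lid: round white melamine lid, lying raised on the tin: disc 128 mm across, 8 mm thick, 0.2 kg, with a notch in its edge and an upright dark wooden tab on top at opposite sides. Origin at the centre of its underside, z up, x towards the notch. Turns either way without stop against light friction and stays where left. Its top is 87 mm above the tin's foot when raised, 78 mm (flush with the pin's top) when fully home
- seal (a joint): travel (m) of the rubber sealing ring inside the tin that carries the lid level: 0 with the lid raised 9 mm above the rim, 0.009 with the lid fully home on the hard rim. It gives way only when the lid is pressed down with about 5 N, and stays where it was pushed. The lid cannot go home unless its notch is over the pin
- notch (a point): middle of the notch in the lid's edge, 58 mm from the lid's centre, 4 mm above the lid's underside. The notch is 16 mm wide, runs through the whole thickness and from the edge inwards to 50 mm from the centre; it clears the pin by 4 mm on either side
- tab_top (a point): centre of the top edge of the lid's upright wooden tab, a flat fin that runs radially: 36 mm long (from 24 to 60 mm from the lid's centre), 10 mm thick, standing 24 mm above the lid's top. This point is 42 mm from the lid's centre, opposite to the notch
- flask: tall black flask, 74 mm diameter, 244 mm high; bystander; origin at the centre of its foot
- jar: closed clear glass jar with a steel screw lid, 84 mm diameter, 130 mm high; bystander; origin at the centre of its foot
- mug_a: orange mug, 80 mm diameter, 85 mm high, with a handle on its own +y side; bystander; origin at the centre of its foot
- mug_b: the second orange mug, same as the first; bystander; origin at the centre of its foot
- spoon_rest: flat bamboo spoon rest, a 96 mm round dish with a 34 mm wide tail on its own -x side reaching 120 mm from the dish centre, 10 mm high; bystander; origin under the dish centre
- tablespoon: steel tablespoon, 190 mm long along its own x axis, lying flat; bystander; origin under its middle
Things that resemble listed ones, but are neither listed nor needed, are in the scene too. Leave any yellow look-alike of the tin alone.

How it is judged:
On the way:
1. the lid is turned until its notch is over the pin (within 6 mm) (horizontal distance between notch and pin below 0.006 m), for 0.1 s.
At the end, for the whole second after the job is handed in: the lid is fully home and still: its underside within 2 mm of the rim, level within 0.03 rad, centred on the tin within 4 mm, with the pin in its notch (notch middle within 7 mm of the pin) (z of lid in the frame of tin below 0.072 m and horizontal distance between notch and pin below 0.007 m and horizontal distance between lid and tin below 0.004 m and angle between lid's own z axis and vertical below 0.03 rad and linear speed of lid below 0.01 m/s); the robot touches nothing.
It fails at once if the lid is lifted (its middle more than 8 mm, or its edge or tab more than 12 mm, above the raised height) (z of lid in the frame of tin above 0.087 m or z of notch in the frame of tin above 0.095 m or z of tab_top in the frame of tin above 0.123 m).
It fails at once if any of the other things (flask, jar, mugs, spoon rest, tablespoon) is moved by more than 25 mm (distance of any of flask, jar, mug_a, mug_b, spoon_rest, tablespoon from where it was at the start of the episode above 0.025 m).
It also fails if it takes over 58 s, if anything falls off the work surface, if the arm or the gripper's body presses on something with over 40 N, if the wrist force passes 120 N, or if a joint passes its speed limit or range.

## Working session

There is one attempt and no reset: what is moved stays moved. The work goes in short steps, Python scripts to look and compute and a shell command to move; the robot and the scene stay as the last step left them, time stands still between calls to the robot, and variables do not carry over. Pictures are saved under pics/ and viewed, and the job is handed in when it is done.

```bash
mkdir -p pics; cat > h.py <<'E'
import numpy as np, cv2, pickle
from bench import monitor, eyes, order
def snap(n,tag):
    im=eyes.get_image(n); pickle.dump(im,open(f'pics/{tag}.pkl','wb'))
    cv2.imwrite(f'pics/{tag}.png',im['color'][:,:,::-1]); return im
def load(tag): return pickle.load(open(f'pics/{tag}.pkl','rb'))
def ray(im,u,v):
    T=np.linalg.inv(im['world_to_cam']); d=np.array([(u-im['cx'])/im['fx'],-(v-im['cy'])/im['fy'],-1.])
    return T[:3,3],T[:3,:3]@d
def P(im,u,v,z=None):
    o,d=ray(im,u,v)
    t=im['range_z'][int(round(v)),int(round(u))] if z is None else (z-o[2])/d[2]
    return o+t*d
def cloud(im):
    v,u=np.mgrid[0:400,0:640]; T=np.linalg.inv(im['world_to_cam'])
    d=np.stack([(u-im['cx'])/im['fx'],-(v-im['cy'])/im['fy'],-np.ones(u.shape)],-1)
    p=(d*im['range_z'][...,None])@T[:3,:3].T+T[:3,3]; p[im['range_z']<=0]=np.nan; return p
def proj(im,p):
    c=im['world_to_cam']@np.append(p,1); return im['cx']+im['fx']*c[0]/-c[2], im['cy']+im['fy']*-c[1]/-c[2]
E
python3 - <<'E'
from h import *
for n in ['scene','side','wrist']:
    im=snap(n,n+'0'); print(n,{k:v for k,v in im.items() if k not in('color','range_z')})
s=monitor.get_state(); print(s)
E
```

```text
scene {'fx': 465.76719527241465, 'fy': 465.76719527241465, 'cx': 316.02678727200094, 'cy': 208.68275291050475, 'world_to_cam': array([[-0.04660008,  0.99890977, -0.00277528,  0.022921  ],
       [-0.77288268, -0.03429531,  0.63362149,  0.39908104],
       [ 0.63283552,  0.03167178,  0.77363823, -1.77740771],
       [ 0.        ,  0.        ,  0.        ,  1.        ]])}
side {'fx': 403.7178532275054, 'fy': 403.7178532275054, 'cx': 318.5805352897615, 'cy': 200.14925148821183, 'world_to_cam': array([[-0.99916196, -0.04051444,  0.00582704,  0.59275847],
       [ 0.03100177, -0.65611292,  0.75402568, -0.10969499],
       [-0.02672573,  0.75357443,  0.65681909, -1.19377963],
       [ 0.        ,  0.        ,  0.        ,  1.        ]])}
wrist {'fx': 286.26576322037374, 'fy': 286.26576322037374, 'cx': 316.98184456114876, 'cy': 198.7321859541101, 'world_to_cam': array([[ 2.52639326e-01,  9.67560409e-01, -4.75511356e-04,
        -6.49020295e-01],
       [-9.29606951e-01,  2.42592959e-01, -2.77451929e-01,
         3.38973850e-02],
       [-2.68336146e-01,  7.05373072e-02,  9.60739403e-01,
        -3.90166306e-01],
       [ 0.00000000e+00,  0.00000000e+00,  0.00000000e+00,
         1.00000000e+00]])}
{'time': 0.15, 'joint_positions': array([-1.30089653,  0.32164162, -0.07007549,  1.45138841,  0.02260758,
        1.3708189 , -0.05692066]), 'qd': array([-0.00093307, -0.00283387, -0.00092975, -0.00584533,  0.00035311,
       -0.00225043,  0.00017167]), 'joint_torque': array([-4.64872574e-04, -4.91793108e+01, -4.05035745e-01, -3.12874746e+01,
       -6.40671677e-02,  4.04932641e-02,  1.28966358e-04]), 'position': array([0.16440912, 0.62842706, 0.22172311]), 'tool_rot': array([-4.00708960e-01, -3.11584091e+00,  2.30472273e-03]), 'ft_force': array([-0.83560159,  0.25913979, -1.09858529]), 'torque': array([ 0.02402122,  0.01351557, -0.0223049 ]), 'grip_width': 1.0007557384062025}
```

View pics/scene0.png

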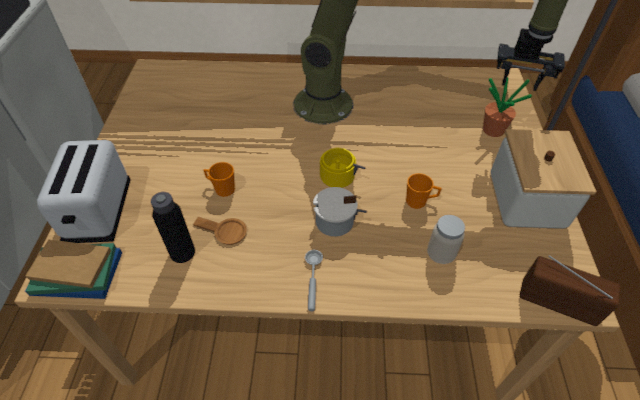

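View pics/side0.png

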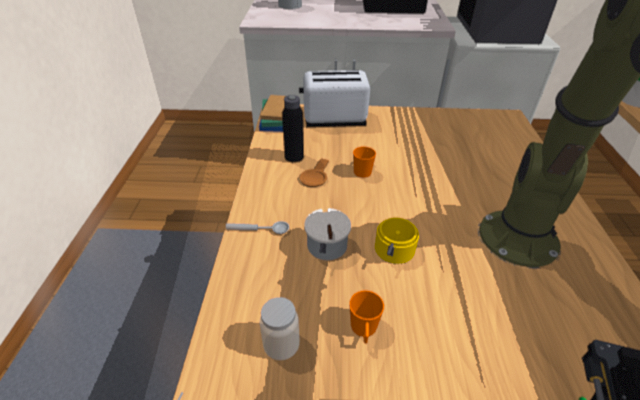

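View pics/wrist0.png

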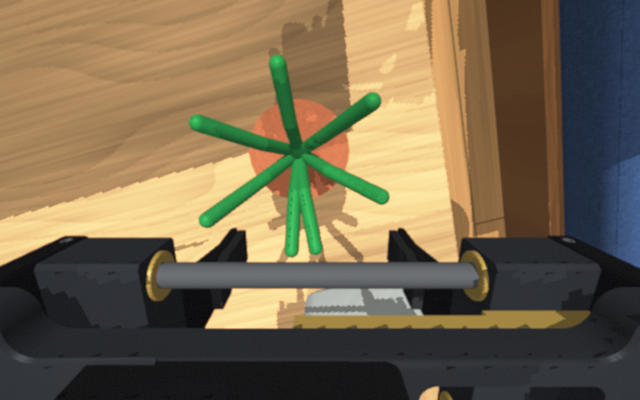

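The tin candidates in the scene view are the grey steel one with a dark tab at (336,212) and the yellow look-alike at (338,168). The grey one fits "steel tin, white lid, dark tab". The gripper starts just over a potted plant, so I'll lift it first. Next I'll enlarge the tin to confirm.

```bash
python3 - <<'E'
from h import *
a=load('scene0');b=load('side0')
c1=cv2.resize(a['color'][175:245,290:390],None,fx=8,fy=8,interpolation=cv2.INTER_CUBIC)[:,:,::-1]
c2=cv2.resize(b['color'][200:270,290:390],None,fx=8,fy=8,interpolation=cv2.INTER_CUBIC)[:,:,::-1]
cv2.imwrite('pics/c1.png',c1);cv2.imwrite('pics/c2.png',c2)
for im in(a,b):
    p=cloud(im)
    m=(np.abs(p[...,0]-0.6)<.15)&(np.abs(p[...,1]-0)<.15)
    print(np.histogram(p[...,2][m],bins=np.arange(0.05,.13,.004)))
print(P(a,336,205),P(b,325,220))
E
```

```text
(array([ 36,  35,  35,  26,  25,  13,  24,  58, 444, 599,  58,   8,  13,
        12,  16,  24,   1,   0,   0]), array([0.05 , 0.054, 0.058, 0.062, 0.066, 0.07 , 0.074, 0.078, 0.082,
       0.086, 0.09 , 0.094, 0.098, 0.102, 0.106, 0.11 , 0.114, 0.118,
       0.122, 0.126]))
(array([ 33,  33,  39,  33,  27,   4,  41,  49, 778, 365,   7,   8,   6,
         7,  29,   7,   0,   0,   0]), array([0.05 , 0.054, 0.058, 0.062, 0.066, 0.07 , 0.074, 0.078, 0.082,
       0.086, 0.09 , 0.094, 0.098, 0.102, 0.106, 0.11 , 0.114, 0.118,
       0.122, 0.126]))
[0.56964656 0.06177913 0.08518406] [0.57420669 0.04170529 0.08500371]
```

```bash
sleep 1
```

```text
(no output)
```

View pics/c1.png

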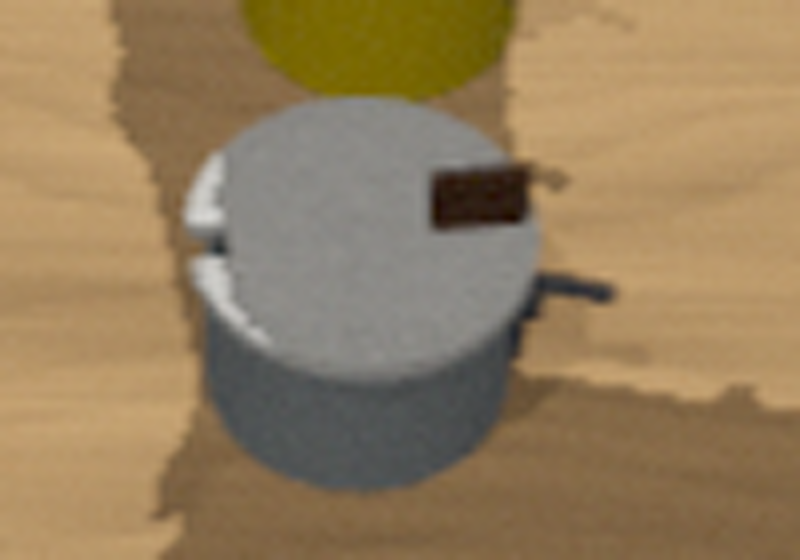

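View pics/c2.png

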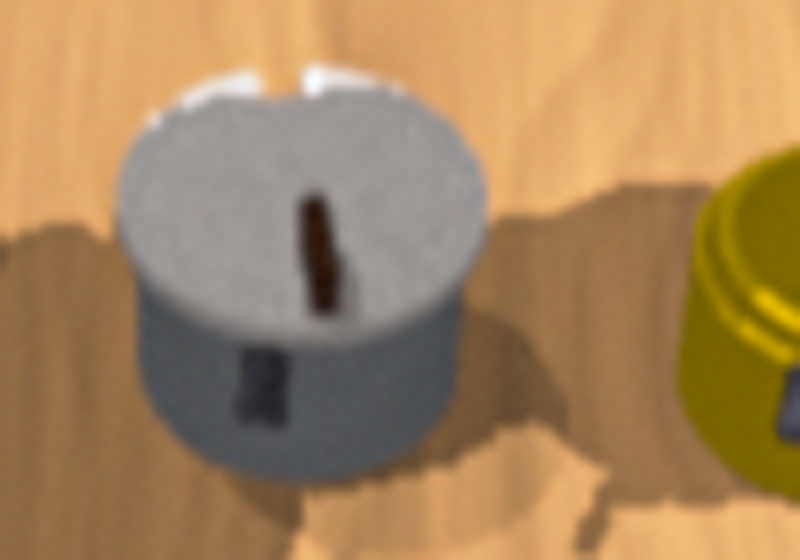

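The crops confirm it. The grey tin carries the lid, with the tab at scene (350,200), the notch on the far left at (317,205) and the pin end at (366.5,211). Now I'll measure the geometry.

```bash
cat >> h.py <<'E'
def lid(im,c0,zr=(.080,.092)):
    p=cloud(im); r=np.hypot(p[...,0]-c0[0],p[...,1]-c0[1])
    m=(r<.085)&(p[...,2]>zr[0])&(p[...,2]<zr[1]); m=m.astype(np.uint8)
    n,l,st,_=cv2.connectedComponentsWithStats(m); k=1+np.argmax(st[1:,4])
    cs,_=cv2.findContours((l==k).astype(np.uint8),cv2.RETR_EXTERNAL,cv2.CHAIN_APPROX_NONE)
    h=cv2.convexHull(max(cs,key=len)); 
    q=np.array([P(im,u,v,.087) for u,v in h[:,0].astype(float)])
    A=np.c_[2*q[:,:2],np.ones(len(q))]; s=np.linalg.lstsq(A,(q[:,:2]**2).sum(1),rcond=None)[0]
    return s[:2],np.sqrt(s[2]+s[0]**2+s[1]**2)
E
python3 - <<'E'
from h import *
a=load('scene0');b=load('side0')
for im in(a,b): print('lid fit',lid(im,(.57,.05)))
pe=P(a,366.5,211.2,.074); pb=P(a,358,210.3,.074); print('pin a',pe,pb)
print('notch a',P(a,317.3,205.3,.083))
print('tab a',P(a,344.2,197,.111),P(a,355.5,196,.111), P(a,344,203.5,.087))
print('pin b',P(b,290+268/8,200+358/8,.074),P(b,290+262/8,200+410/8,.074))
print('notch b',P(b,290+280/8,200+95/8,.087))
print('tab b',P(b,290+313/8,200+197/8,.111),P(b,290+320/8,200+260/8,.111))
# others
for n,u,v in [('yellow',338,168),('mugA',223,172),('mugB',420,185),('flask',162,200),('jar',450,223),('spoon',314,258),('rest',230,230)]: print(n,P(a,u,v).round(3))
pa=cloud(a); m=(np.abs(pa[...,0]-.43)<.1)&(np.abs(pa[...,1]-.05)<.08)&(pa[...,2]>.02); m&=pa[...,0]<.48
print('yellow', np.nanmin(pa[m],0),np.nanmax(pa[m],0))
E
```

```text
lid fit (array([0.56649564, 0.05986963]), np.float64(0.06554967993547679))
lid fit (array([0.56704808, 0.06230849]), np.float64(0.06510661259949592))
pin a [0.57976747 0.15059605 0.074     ] [0.57749506 0.1260538  0.074     ]
notch a [0.57136096 0.00763724 0.083     ]
tab a [0.56031084 0.08429706 0.111     ] [0.55508825 0.11665323 0.111     ] [0.56447572 0.08480801 0.087     ]
pin b [0.5756247  0.12464914 0.074     ] [0.57685708 0.14755734 0.074     ]
notch b [0.57512672 0.01061144 0.087     ]
tab b [0.56241857 0.08592629 0.111     ] [0.55953945 0.11495451 0.111     ]
yellow [0.374 0.066 0.038]
mugA [ 0.411 -0.303  0.041]
mugB [0.439 0.323 0.04 ]
flask [ 0.705 -0.372  0.244]
jar [0.654 0.369 0.128]
spoon [ 0.699  0.004 -0.001]
rest [ 0.611 -0.253  0.001]
yellow [0.33026707 0.00728876 0.0201347 ] [0.42981839 0.12863606 0.08455168]
```

```bash
python3 -m pendant '[[[0,0,0],[0,0,-0.04],-1],[[0,0,0],[0,0,-0.04],-1],[[0,0,0],[0,0,0],1],[[0,0,0],[-0.0454,-0.0331,0],1],[[0,0,0],[-0.0454,-0.0331,0],1],[[0,0,0],[-0.0454,-0.0331,0],1],[[0,0,0],[-0.0454,-0.0331,0],1]]' 20
python3 -m pendant '[[[0,0,0],[-0.0454,-0.0331,0],1],[[0,0,0],[-0.0454,-0.0331,0],1],[[0,0,0],[-0.0454,-0.0331,0],1],[[0,0,0],[-0.0454,-0.0331,0],1],[[0,0,0],[-0.0454,-0.0331,0],1],[[0,0,0],[-0.0454,-0.0331,0],1],[[0,0,0],[-0.0454,-0.0331,0],1],[[0,0,0],[-0.0454,-0.0331,0],1]]'
python3 -m pendant '[[[0,0,10.5],[0,0,0],1],[[0,0,10.5],[0,0,0],1],[[0,0,10.5],[0,0,0],1],[[0,0,10.5],[0,0,0],1],[[0,0,10.5],[0,0,0],1],[[0,0,10.5],[0,0,0],1],[[0,0,10.5],[0,0,0],1],[[0,0,10.5],[0,0,0],1]]'
python3 -m pendant '[[[0,0,10.5],[0,0,0],1],[[0,0,10.5],[0,0,0],1],[[0,0,10.5],[0,0,0],1],[[0,0,10.5],[0,0,0],1],[[0,0,10.5],[0,0,0],1],[[0,0,10.5],[0,0,0],1],[[0,0,10.5],[0,0,0],1],[[0,0,0],[0,0,0],1]]'
```

```text
time: 1.02
position: [0.3075, 0.4527, 0.3012]
tool_rot: [-0.401, -3.115, 0.002]
ft_force: [1.2, 0.4, -0.8]
grip_width: 0.515
time: 2.02
position: [0.5915, 0.1053, 0.3013]
tool_rot: [-0.4, -3.115, 0.001]
ft_force: [-0.1, 1.1, 0.4]
grip_width: 0.006
time: 3.02
position: [0.5905, 0.1066, 0.3011]
tool_rot: [-2.388, -2.04, 0.003]
ft_force: [0.1, 0.6, 0.4]
grip_width: 0.003
time: 4.03
position: [0.5905, 0.1067, 0.3014]
tool_rot: [3.133, 0.218, -0.003]
ft_force: [0.5, -0.0, -0.1]
grip_width: 0.005
```

```bash
python3 - <<'E'
from h import *
snap('wrist','wrist1'); snap('scene','scene1');print(monitor.get_state()['joint_positions'].round(2))
a=load('wrist1'); T=np.linalg.inv(a['world_to_cam']); print(T[:3,3])
print(proj(a,[.567,.061,.087]),proj(a,[.579,.154,.074]))
E
```

```text
[-0.83  0.22  0.73  1.48 -0.15  1.5  -1.53]
[0.66629757 0.11669348 0.46361963]
(np.float64(347.49663558507814), np.float64(196.27360842230115)) (np.float64(281.8360436477904), np.float64(176.5081691814603))
```

View pics/wrist1.png

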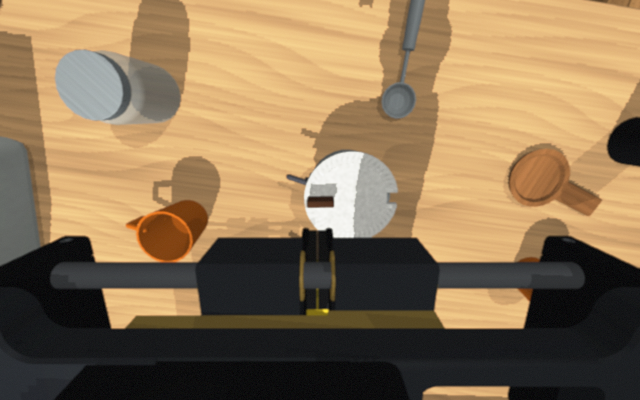

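The wrist view shows the tin ahead of the fingers: lid centre near (350,197), notch (392,198), tab (320,202), pin end (290,178). I'll measure it in an enlarged crop.

```bash
python3 - <<'E'
from h import *
a=load('wrist1')
cv2.imwrite('pics/c3.png',cv2.resize(a['color'][145:245,280:410],None,fx=6,fy=6,interpolation=cv2.INTER_CUBIC)[:,:,::-1])
E
```

```text
(no output)
```

View pics/c3.png

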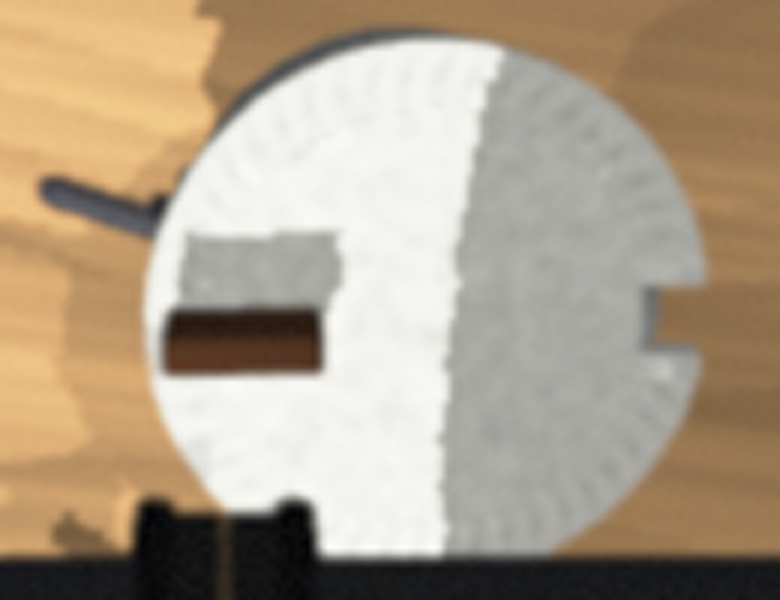

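```bash
python3 - <<'E'
from h import *
a=load('wrist1'); g=lambda x,y,z:P(a,280+x/6-.4,145+y/6-.4,z)
C=np.array([.567,.061])
print(lid(a,(.567,.061)))
for n,q in dict(pend=g(45,190,.074),pmid=g(150,224,.074),no=g(706,319,.087),ni=g(650,319,.087),t1=g(165,360,.111),t2=g(322,360,.111)).items():
    d=q[:2]-C; print(n,q.round(4),np.hypot(*d).round(4),np.degrees(np.arctan2(d[1],d[0])).round(1))
d=g(45,190,.074)-g(150,224,.074);print('pin dir',np.degrees(np.arctan2(d[1],d[0])))
d=g(165,360,.111)-g(322,360,.111);print('tab dir',np.degrees(np.arctan2(d[1],d[0])))
E
```

```text
(array([0.56536991, 0.05716845]), np.float64(0.06387919887917205))
pend [0.5804 0.1468 0.074 ] 0.0868 81.2
pmid [0.5757 0.1218 0.074 ] 0.0614 81.8
no [ 0.5744 -0.0068  0.087 ] 0.0682 -83.8
ni [0.5726 0.0058 0.087 ] 0.0554 -84.2
t1 [0.5551 0.1143 0.111 ] 0.0546 102.6
t2 [0.5598 0.0809 0.111 ] 0.0211 110.0
pin dir 79.57022730281442
tab dir 97.98784084533592
```

```bash
python3 -m pendant '[[[0,0,0],[0,0,0.05],1],[[0,0,0],[0,0,0.05],1],[[0,0,0],[0,0,0.05],1],[[0,0,0],[0,0,0.03],1],[[0,0,0],[0,0,0.02],1],[[0,0,0],[0,0,0.004],1],[[0,0,0],[0,0,0],1]]'
python3 - <<'E'
from h import *
snap('scene','scene2'); snap('side','side2')
a=load('scene2');b=load('side2')
c1=cv2.resize(a['color'][165:235,300:400],None,fx=4,fy=4,interpolation=cv2.INTER_CUBIC)[:,:,::-1]
c2=cv2.resize(b['color'][190:260,280:380],None,fx=4,fy=4,interpolation=cv2.INTER_CUBIC)[:,:,::-1]
cv2.imwrite('pics/c4.png',np.hstack([c1,c2]))
E
```

```text
time: 5.0
position: [0.5918, 0.1068, 0.0995]
tool_rot: [-3.134, -0.216, -0.002]
ft_force: [0.3, -1.1, -0.5]
grip_width: 0.006
```

View pics/c4.png

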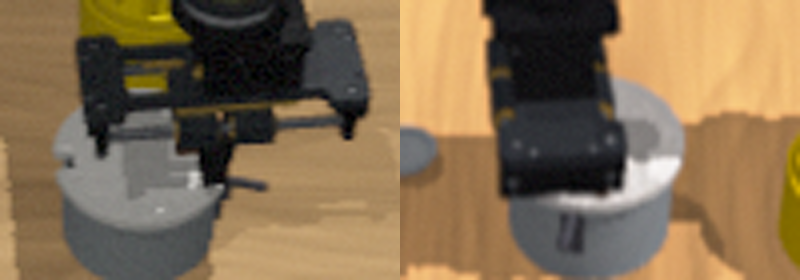

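```bash
python3 -m pendant '[[[0,0,0],[-0.004,0,0],1],[[0,0,0],[-0.004,0,0],1],[[0,0,0],[-0.004,0,0],1],[[0,0,0],[-0.003,0,0],1],[[0,0,0],[-0.002,0,0],1],[[0,0,0],[0,0,0],1]]'
python3 -m pendant '[[[0,0,-6],[-0.0045,-0.0013,0],1],[[0,0,-6],[-0.0045,-0.0013,0],1],[[0,0,-6],[-0.0045,-0.0013,0],1],[[0,0,-6],[-0.0045,-0.0013,0],1],[[0,0,0],[0,0,0],1]]'
python3 - <<'E'
from h import *
s=monitor.get_state(); p=s['position'];d=p[:2]-[.567,.060];print(p,s['ft_force'],np.hypot(*d),np.degrees(np.arctan2(d[1],d[0])), 2*np.degrees(np.arctan2(s['tool_rot'][1],s['tool_rot'][0])))
snap('scene','scene3'); snap('side','side3'); snap('wrist','wrist3')
a=load('scene3');b=load('side3');w=load('wrist3')
c1=cv2.resize(a['color'][165:235,300:400],None,fx=4,fy=4,interpolation=cv2.INTER_CUBIC)[:,:,::-1]
c2=cv2.resize(b['color'][190:260,280:380],None,fx=4,fy=4,interpolation=cv2.INTER_CUBIC)[:,:,::-1]
cv2.imwrite('pics/c5.png',np.vstack([np.hstack([c1,c2]),cv2.resize(w['color'][80:280,:],(800,250))[:,:,::-1]]))
E
```

```text
time: 5.85
position: [0.5741, 0.1045, 0.0986]
tool_rot: [-3.134, -0.215, -0.0]
ft_force: [-0.3, -0.1, 0.5]
grip_width: 0.0
time: 6.48
position: [0.5556, 0.1043, 0.0986]
tool_rot: [-3.021, -0.86, -0.0]
ft_force: [-1.1, 0.1, -0.6]
grip_width: 0.004
[0.55561179 0.10425527 0.09864327] [-1.10198465  0.14665441 -0.55478634] 0.045697046881975685 104.4308318480304 -328.2123381242505
```

View pics/c5.png

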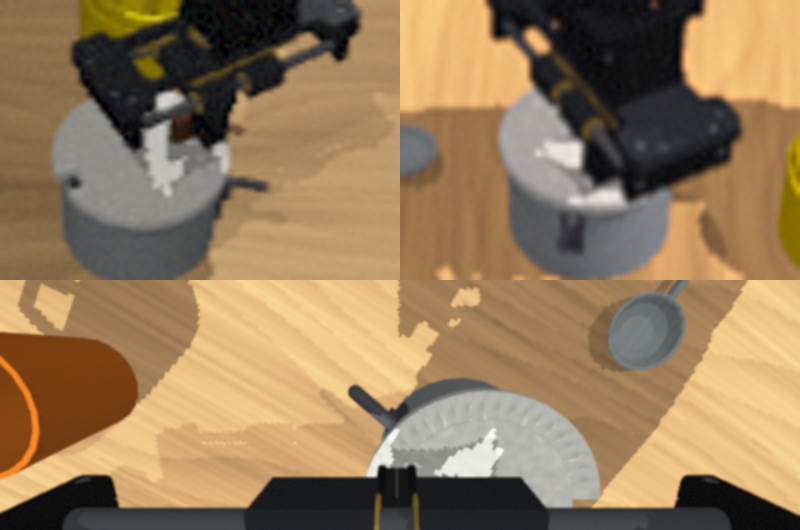

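```bash
python3 -m pendant '[[[0,0,-6],[-0.0045,-0.0013,0],1],[[0,0,-6],[-0.0045,-0.0013,0],1],[[0,0,-6],[-0.0045,-0.0013,0],1],[[0,0,-6],[-0.0045,-0.0013,0],1],[[0,0,-6],[-0.0045,-0.0013,0],1],[[0,0,-6],[-0.0045,-0.0013,0],1],[[0,0,-6],[-0.0045,-0.0013,0],1],[[0,0,-6],[-0.0045,-0.0013,0],1]]'
python3 - <<'E'
from h import *
s=monitor.get_state(); p=s['position'];d=p[:2]-[.567,.060];print(p,s['ft_force'],np.hypot(*d),np.degrees(np.arctan2(d[1],d[0])), 2*np.degrees(np.arctan2(s['tool_rot'][1],s['tool_rot'][0])),s['joint_positions'].round(2))
E
```

```text
time: 7.62
position: [0.5262, 0.0831, 0.0985]
tool_rot: [-2.406, -2.018, -0.0]
ft_force: [-0.7, 1.6, 0.0]
grip_width: 0.003
[0.52622543 0.08313534 0.09848106] [-0.72076977  1.63860529  0.03464154] 0.04688079499073261 150.42958677613098 -280.0127809357738 [-0.7   0.18  0.54  1.91 -0.11  1.08 -0.29]
```

```bash
python3 -m pendant '[[[0,0,-6],[-0.0045,-0.0011,0],1],[[0,0,-6],[-0.0045,-0.0011,0],1],[[0,0,-6],[-0.0045,-0.0011,0],1],[[0,0,-6],[-0.0045,-0.0011,0],1],[[0,0,-6],[-0.0045,-0.0011,0],1],[[0,0,-6],[-0.0045,-0.0011,0],1],[[0,0,-6],[-0.0045,-0.0011,0],1],[[0,0,-6],[-0.0045,-0.0011,0],1]]'
python3 - <<'E'
from h import *
s=monitor.get_state(); p=s['position'];d=p[:2]-[.567,.060];print(p,s['ft_force'],np.hypot(*d),np.degrees(np.arctan2(d[1],d[0])), 2*np.degrees(np.arctan2(s['tool_rot'][1],s['tool_rot'][0])),s['joint_positions'].round(2))
snap('scene','scene4'); snap('side','side4'); snap('wrist','wrist4')
a=load('scene4');b=load('side4');w=load('wrist4')
c1=cv2.resize(a['color'][165:235,300:400],None,fx=4,fy=4,interpolation=cv2.INTER_CUBIC)[:,:,::-1]
c2=cv2.resize(b['color'][190:260,280:380],None,fx=4,fy=4,interpolation=cv2.INTER_CUBIC)[:,:,::-1]
cv2.imwrite('pics/c6.png',np.vstack([np.hstack([c1,c2]),cv2.resize(w['color'][80:280,:],(800,250))[:,:,::-1]]))
E
```

```text
time: 8.62
position: [0.5238, 0.0465, 0.0981]
tool_rot: [-1.377, -2.821, 0.001]
ft_force: [-0.2, 0.5, -0.0]
grip_width: 0.002
[0.52381328 0.04653852 0.09812795] [-0.20014011  0.46104774 -0.02235949] 0.04523609557256141 -162.6875224185245 -232.02771459253708 [-0.58  0.17  0.48  1.92 -0.09  1.08  0.6 ]
```

View pics/c6.png

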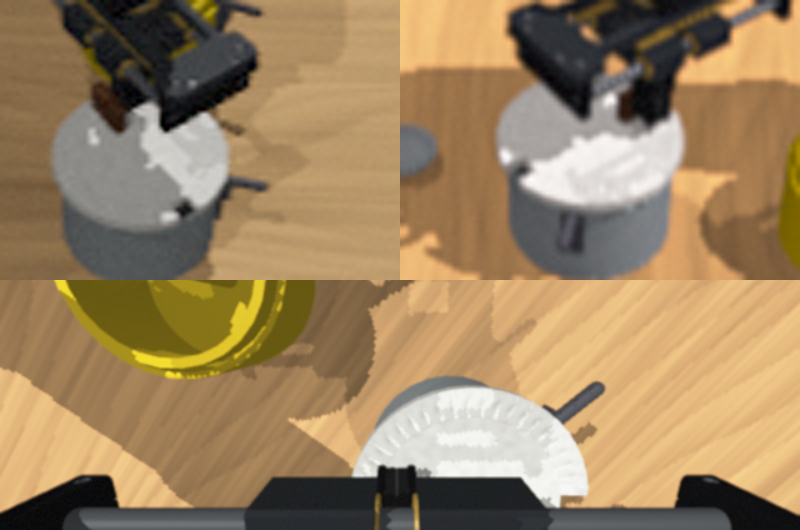

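```bash
python3 -m pendant '[[[0,0,-6],[-0.0045,-0.0013,0],1],[[0,0,-6],[-0.0045,-0.0013,0],1],[[0,0,-6],[-0.0045,-0.0013,0],1],[[0,0,-6],[-0.0045,-0.0013,0],1],[[0,0,-6],[-0.0045,-0.0013,0],1],[[0,0,-6],[-0.0045,-0.0013,0],1],[[0,0,0],[0,0,0],1]]'
python3 - <<'E'
from h import *
s=monitor.get_state(); p=s['position'];d=p[:2]-[.567,.060];print(p,s['ft_force'],np.hypot(*d),np.degrees(np.arctan2(d[1],d[0])), 2*np.degrees(np.arctan2(s['tool_rot'][1],s['tool_rot'][0])),s['joint_positions'].round(2))
snap('scene','scene5'); snap('side','side5'); snap('wrist','wrist5')
a=load('scene5');b=load('side5');w=load('wrist5')
c1=cv2.resize(a['color'][185:235,310:370],None,fx=8,fy=8,interpolation=cv2.INTER_CUBIC)[:,:,::-1]
c2=cv2.resize(b['color'][210:260,300:350],None,fx=8,fy=8,interpolation=cv2.INTER_CUBIC)[:,:,::-1]
cv2.imwrite('pics/c7.png',np.hstack([c1,c2[:,:320]]))
cv2.imwrite('pics/c8.png',cv2.resize(w['color'][120:220,260:380],None,fx=5,fy=5,interpolation=cv2.INTER_CUBIC)[:,:,::-1])
E
```

```text
time: 9.65
position: [0.5409, 0.0242, 0.0984]
tool_rot: [-0.446, -3.109, 0.001]
ft_force: [-2.2, -0.8, 0.2]
grip_width: 0.003
[0.54092179 0.02416867 0.09839201] [-2.18341274 -0.78652231  0.19840115] 0.044316555876518254 -126.04730022841396 -196.3438142235795 [-0.49  0.2   0.44  1.88 -0.09  1.08  1.27]
```

View pics/c7.png

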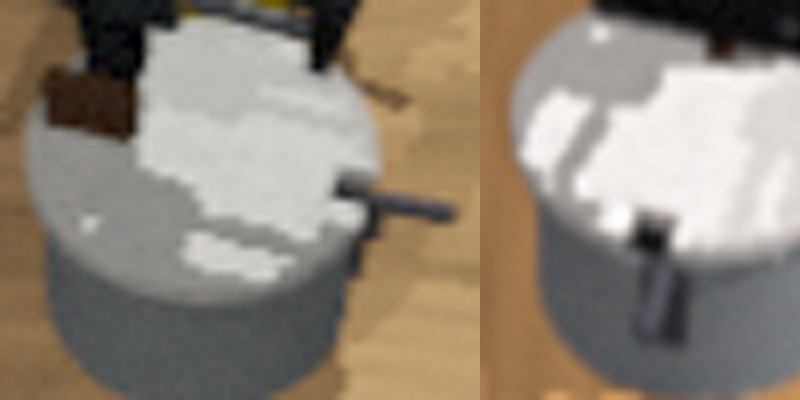

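View pics/c8.png

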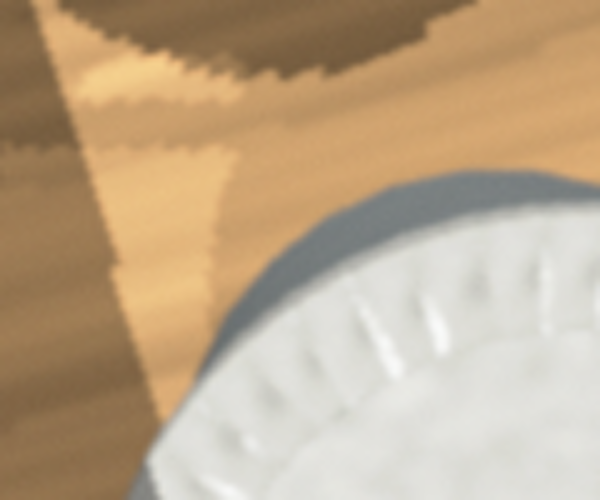

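```bash
cat >> h.py <<'E'
def overlay(tag,C,thn,thp,box,f,out,zt=.087):
    im=load(tag);x0,y0,x1,y1=box
    c=np.ascontiguousarray(cv2.resize(im['color'][y0:y1,x0:x1],None,fx=f,fy=f,interpolation=cv2.INTER_CUBIC)[:,:,::-1])
    def L(pts,col,cl=True):
        q=np.array([[(proj(im,p)[0]+.5-x0)*f,(proj(im,p)[1]+.5-y0)*f] for p in pts]).astype(int); cv2.polylines(c,[q],cl,col,1)
    def w(t,r,s,z): t=np.radians(t); return [C[0]+r*np.cos(t)-s*np.sin(t),C[1]+r*np.sin(t)+s*np.cos(t),z]
    L([w(t,.064,0,zt) for t in range(0,360,4)],(0,255,0))
    L([w(thn,.064,-.008,zt),w(thn,.05,-.008,zt),w(thn,.05,.008,zt),w(thn,.064,.008,zt)],(0,0,255))
    L([w(thp,.064,-.004,.074),w(thp,.094,-.004,.074),w(thp,.094,.004,.074),w(thp,.064,.004,.074)],(255,0,0))
    L([w(thn+180,.024,-.005,zt+.024),w(thn+180,.06,-.005,zt+.024),w(thn+180,.06,.005,zt+.024),w(thn+180,.024,.005,zt+.024)],(0,255,255))
    cv2.imwrite(out,c); return c
E
python3 - <<'E'
from h import *
C=(.567,.060)
a=overlay('scene5',C,74,82,(310,185,370,235),7,'pics/x.png');b=overlay('side5',C,74,82,(295,205,350,255),7,'pics/y.png')
cv2.imwrite('pics/c9.png',np.hstack([a,b]))
E
```

```text
(no output)
```

View pics/c9.png

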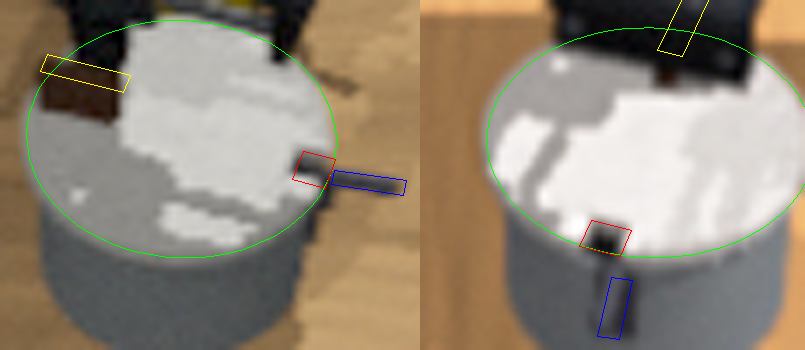

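```bash
python3 -m pendant '[[[0,0,-3],[-0.0022,-0.0006,0],1],[[0,0,-3],[-0.0022,-0.0006,0],1],[[0,0,0],[0,0,0],1],[[0,0,0],[0,0,0],1]]'
python3 - <<'E'
from h import *
s=monitor.get_state(); p=s['position'];d=p[:2]-[.567,.060];print(p,s['ft_force'],np.hypot(*d),np.degrees(np.arctan2(d[1],d[0])), 2*np.degrees(np.arctan2(s['tool_rot'][1],s['tool_rot'][0])))
snap('scene','scene6'); snap('side','side6')
C=(.567,.060)
a=overlay('scene6',C,80,82,(310,185,370,235),7,'pics/x.png');b=overlay('side6',C,80,82,(295,205,350,255),7,'pics/y.png')
cv2.imwrite('pics/c10.png',np.hstack([a,b]))
E
```

```text
time: 10.3
position: [0.5445, 0.022, 0.0984]
tool_rot: [-0.28, -3.128, 0.0]
ft_force: [-4.7, -0.8, 0.9]
grip_width: 0.008
[0.54447326 0.02195111 0.09836823] [-4.72519367 -0.8096186   0.93800199] 0.044217322046824124 -120.62753454531378 -190.24167485282163
```

View pics/c10.png

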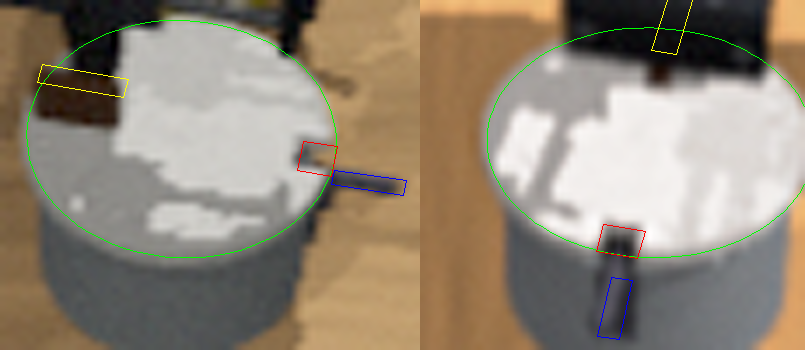

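```bash
python3 -m pendant '[[[0,0,0],[0.008,0,0],1],[[0,0,0],[0.01,0,0],1],[[0,0,0],[0,0,-0.03],1],[[0,0,0],[0,0,-0.05],1],[[0,0,0],[0,0.02,-0.05],1],[[0,0,0],[0,0.02,-0.05],1],[[0,0,0],[0,0,0],1],[[0,0,0],[0,0,0],1]]'
python3 - <<'E'
from h import *
for n in ('scene','side','wrist'): snap(n,n+'7')
C=(.567,.060)
a=overlay('scene7',C,80,82,(310,185,370,235),7,'pics/x.png');b=overlay('side7',C,80,82,(295,205,350,255),7,'pics/y.png')
cv2.imwrite('pics/c11.png',np.hstack([a,b]))
w=load('wrist7');u,v=map(int,proj(w,[.57,.08,.087]));print(u,v)
E
```

```text
time: 11.4
position: [0.5341, 0.0645, 0.2782]
tool_rot: [0.278, 3.129, 0.0]
ft_force: [0.3, 0.4, -0.2]
grip_width: 0.013
334 204
```

View pics/c11.png

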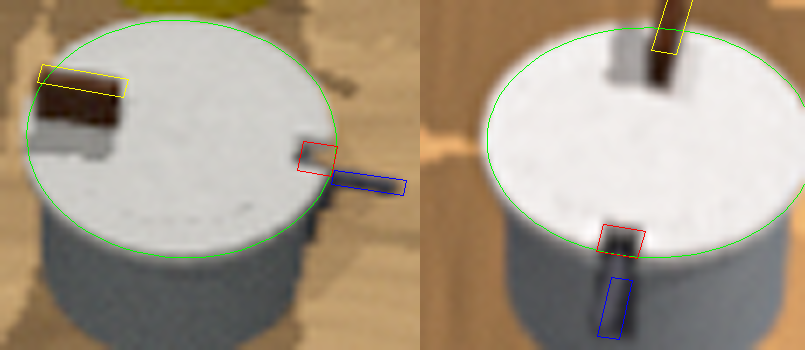

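View pics/wrist7.png

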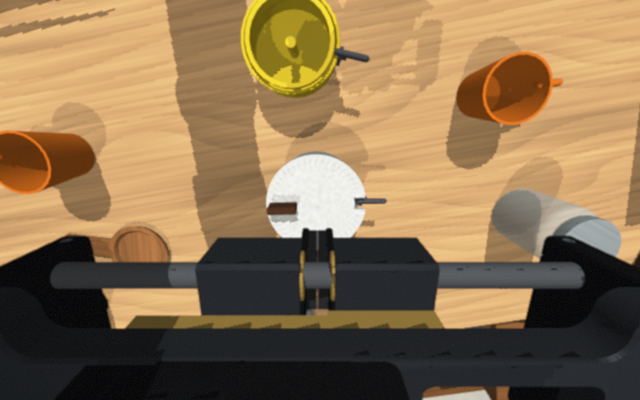

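```bash
python3 - <<'E'
from h import *
w=load('wrist7');print(lid(w,(.567,.06)))
cv2.imwrite('pics/c12.png',cv2.resize(w['color'][150:240,260:390],None,fx=6,fy=6,interpolation=cv2.INTER_CUBIC)[:,:,::-1])
E
```

```text
(array([0.56465809, 0.05566968]), np.float64(0.06393494417479796))
```

View pics/c12.png

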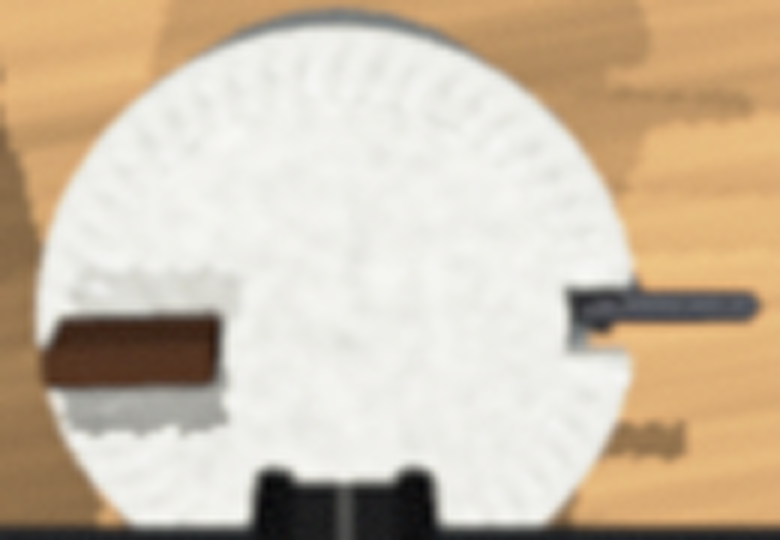

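```bash
python3 - <<'E'
from h import *
a=load('wrist7'); g=lambda x,y,z:P(a,260+x/6-.4,150+y/6-.4,z)
n1=g(632,318,.087);ni=g(568,318,.087);p1=g(632,304,.076);p2=g(757,306,.074)
t1=g(45,367,.111);t2=g(215,367,.111)
for C in ([.5647,.0557],[.5655,.058]):
  for n,q in dict(n1=n1,ni=ni,p1=p1,p2=p2,t1=t1,t2=t2).items():
    d=q[:2]-C; print(n,q.round(4),np.hypot(*d).round(4),np.degrees(np.arctan2(d[1],d[0])).round(1))
f=lambda d:np.degrees(np.arctan2(d[1],d[0]));print('dirs',f(n1-ni),f(p2-p1),f(t2-t1))
# notch 4mm lower mid-edge scene/side
a=load('scene7');b=load('side7')
E
```

```text
n1 [0.5746 0.119  0.087 ] 0.064 81.1
ni [0.5722 0.1054 0.087 ] 0.0503 81.5
p1 [0.575  0.1207 0.076 ] 0.0658 81.0
p2 [0.581  0.1482 0.074 ] 0.0939 80.0
t1 [ 0.556  -0.0017  0.111 ] 0.058 -98.6
t2 [0.5621 0.032  0.111 ] 0.0238 -96.3
n1 [0.5746 0.119  0.087 ] 0.0616 81.5
ni [0.5722 0.1054 0.087 ] 0.0479 82.0
p1 [0.575  0.1207 0.076 ] 0.0634 81.4
p2 [0.581  0.1482 0.074 ] 0.0915 80.3
t1 [ 0.556  -0.0017  0.111 ] 0.0604 -99.0
t2 [0.5621 0.032  0.111 ] 0.0262 -97.5
dirs 79.81119464845017 77.67715727609945 79.81047895908367
```

```bash
python3 -m pendant '[[[0,0,0],[-0.016,0.0005,0],1],[[0,0,0],[-0.016,0.0005,0],1],[[0,0,0],[0,0,0.05],1],[[0,0,0],[0,0,0.05],1],[[0,0,0],[0,0,0.05],1],[[0,0,0],[0,0,0.02],1],[[0,0,0],[0,0,0.01],1],[[0,0,0],[0,0,0],1]]'
python3 -m pendant '[[[0,0,0],[0,0,0.004],1],[[0,0,0],[0,0,0.003],1],[[0,0,0],[0,0,0.003],1],[[0,0,0],[0,0,0],1]]'
```

```text
time: 12.55
position: [0.5666, 0.0596, 0.0982]
tool_rot: [-0.279, -3.129, 0.001]
ft_force: [0.6, 0.8, -0.5]
grip_width: 0.003
time: 13.05
position: [0.566, 0.06, 0.0885]
tool_rot: [-0.278, -3.129, -0.0]
ft_force: [-0.0, 0.3, 0.3]
grip_width: 0.006
```

```bash
python3 -m pendant '[[[0,0,0],[0,0,0.002],1],[[0,0,0],[0,0,0.002],1],[[0,0,0],[0,0,0.001],1],[[0,0,0],[0,0,0],1]]'
python3 -m pendant '[[[0,0,0],[0,0,0.002],1],[[0,0,0],[0,0,0.001],1],[[0,0,0],[0,0,0],1]]'
python3 -m pendant '[[[0,0,0],[0,0,0.002],1],[[0,0,0],[0,0,0.001],1],[[0,0,0],[0,0,0],1]]'
```

```text
time: 13.55
position: [0.5664, 0.06, 0.0842]
tool_rot: [0.278, 3.129, 0.001]
ft_force: [-1.7, 0.8, 4.7]
grip_width: 0.006
time: 13.92
position: [0.5664, 0.06, 0.081]
tool_rot: [0.278, 3.129, 0.001]
ft_force: [-0.8, -1.1, 4.5]
grip_width: 0.006
time: 14.3
position: [0.5664, 0.06, 0.0789]
tool_rot: [0.278, 3.129, 0.001]
ft_force: [-3.2, -0.9, 10.9]
grip_width: 0.004
```

```bash
python3 -m pendant '[[[0,0,0],[0,0,0.002],1],[[0,0,0],[0,0,0.001],1],[[0,0,0],[0,0,0],1]]'
python3 -m pendant '[[[0,0,0],[0,0,0.002],1],[[0,0,0],[0,0,0],1],[[0,0,0],[0,0,0],1]]'
```

```text
time: 14.68
position: [0.5665, 0.06, 0.0788]
tool_rot: [0.278, 3.129, 0.003]
ft_force: [-11.5, -1.2, 28.2]
grip_width: 0.001
time: 15.05
position: [0.5665, 0.06, 0.0787]
tool_rot: [0.278, 3.129, 0.004]
ft_force: [-15.9, -2.8, 39.5]
grip_width: 0.002
```

Hard stop at z≈0.0787, so the lid is home. I'll retreat straight up and check.

```bash
python3 -m pendant '[[[0,0,0],[0,0,-0.008],1],[[0,0,0],[0,0,-0.02],1],[[0,0,0],[0,0,-0.05],1],[[0,0,0],[0,0,-0.06],1],[[0,0,0],[0.03,0,-0.06],1],[[0,0,0],[0,0,0],1],[[0,0,0],[0,0,0],1]]'
python3 - <<'E'
from h import *
for n in ('scene','side','wrist'): snap(n,n+'8')
C=(.567,.060)
a=overlay('scene8',C,82,82,(310,185,370,235),7,'pics/x.png',.078);b=overlay('side8',C,82,82,(295,205,350,255),7,'pics/y.png',.078)
cv2.imwrite('pics/c13.png',np.hstack([a,b]))
for t in('7','8'):
  for n in('scene','side','wrist'):
    im=load(n+t);p=cloud(im);d=p[...,:2]-np.array(C);r=np.hypot(d[...,0],d[...,1]);an=np.degrees(np.arctan2(d[...,1],d[...,0]))
    m=(r<.055)&(p[...,2]>.065)&(p[...,2]<.095)&(abs((an+98+180)%360-180)>35)
    X=p[m];A=np.c_[X[:,:2]-C,np.ones(len(X))];s=np.linalg.lstsq(A,X[:,2],rcond=None)[0]
    print(n+t,np.median(X[:,2]).round(4),s.round(4),len(X))
w=load('wrist8');u,v=map(int,proj(w,[.57,.07,.078]));print(u,v)
cv2.imwrite('pics/c14.png',cv2.resize(w['color'][v-45:v+45,u-65:u+65],None,fx=6,fy=6,interpolation=cv2.INTER_CUBIC)[:,:,::-1])
E
```

```text
time: 15.92
position: [0.5384, 0.0649, 0.2655]
tool_rot: [-0.278, -3.129, 0.0]
ft_force: [-0.3, 1.5, -0.8]
grip_width: 0.008
scene7 0.0865 [-0.0227 -0.0008  0.0864] 702
side7 0.0854 [-0.002  -0.0444  0.0852] 758
wrist7 0.0874 [-0.0025 -0.0159  0.0873] 3882
scene8 0.0778 [-0.0014 -0.0051  0.0778] 686
side8 0.0767 [-0.001  -0.0081  0.0766] 731
wrist8 0.0786 [-0.0013 -0.0077  0.0786] 4068
325 203
```

View pics/c13.png

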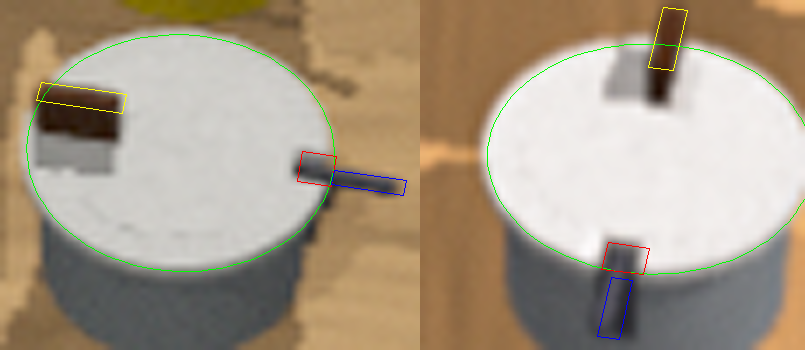

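View pics/c14.png

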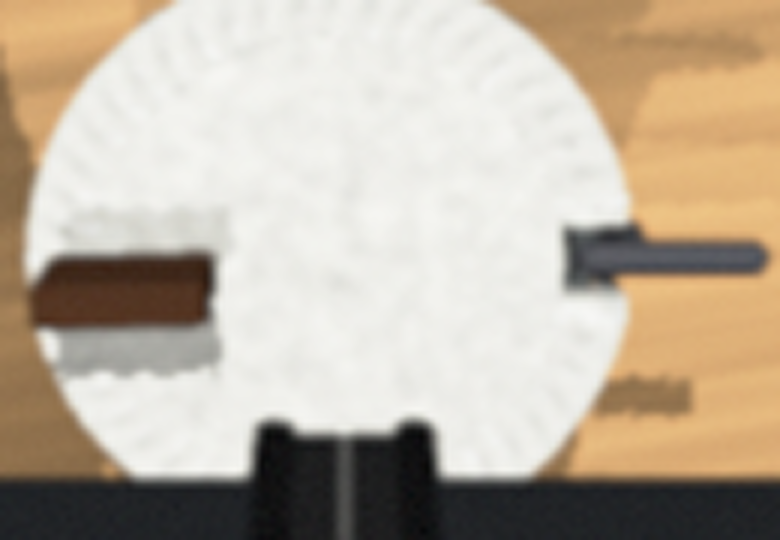

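View pics/scene8.png

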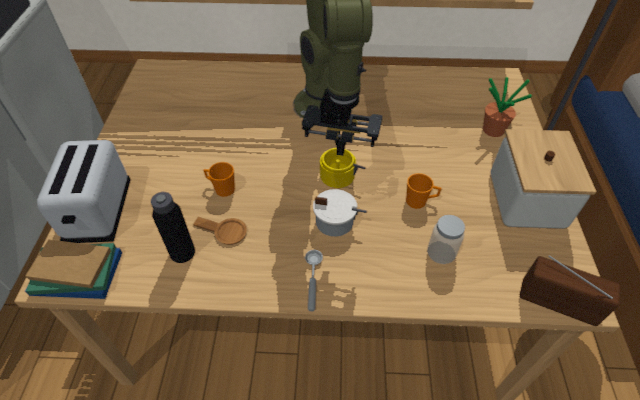

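In the wrist crop the pin sits central in the notch: pin at row 258, notch edges at 228 and 290. The lid top is level at about 0.078 m, the other things are at their original pixels, and the hand is clear, so I'll hand in.

```bash
python3 - <<'E'
from bench import order
print(order.close_job())
E
```

```text
the job is handed in; nothing more can be done
None
```

The tin is closed and the job is handed in; the hand-in gave no verdict. With the shut fingertips I pushed the tab about 160° counter-clockwise until the notch stood over the pin. I then pressed the lid at its centre, which took about 5 N while it moved, until it hit a hard stop at tool z ≈ 0.079 m (about 40 N there). The hand then went straight up, clear of everything, at about 16 s on the clock.

**Last checks:**
- **Height and level:** the lid's top came down from about 0.087 m to 0.078 m in the scene and wrist cameras. The side camera read 0.077 m, as it had also read low before pressing. The lid's slope was under 0.01 rad in all three.
- **Notch and pin:** the wrist close-up shows the pin centred in the notch to within about 1 mm. The cameras disagreed by about 1–3° on the pin's direction (80–83°), within their calibration offsets.
- **Other things:** the flask, jar, mugs, spoon rest and tablespoon looked unmoved in the scene view.

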